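# Take the wide scraper off its hook

### The job

Lift the wide scraper, the one with the broad straight blade, up and off its hook on the rack and stand it blade down in the rectangular metal tub. Lower it to the bottom of the tub before you let go, do not drop it in; it may lean against the rim afterwards. Leave the other two scrapers hanging and the tub standing upright.

Things in the scene. Friction and masses are not known exactly. Their poses are not given: they have to be found in the camera images.
- wide_scraper_center (a point): Wide scraper: black, rigid, 180 mm long, about 0.12 kg, hanging blade down from one of three hooks. Point: its centre, half-way along (z 0.136 at the start). Axes: z up to the loop, y across the 84 mm straight blade, x through its 12 mm thickness. Closed loop on top: 30 mm wide outside, 18 inside, opening from +32 to +82 mm above the point, top bar to +90; grip its two sides, closing along y, near +67.
- narrow_scraper_center (a point): Narrow scraper: same but for a 42 mm straight blade; point, axes alike. Leave it. All hang on one fixed rack: hooks 115 mm apart along y, 6 mm wires at z 0.215 that run level through the loops along the scrapers' own -x and end 20 mm in front of the scraper's middle in a 14 mm upturned tip (top at z 0.232). To free one: lift it over 14 and under 44 mm (28 is good), then draw it 45 mm or more along -x.
- round_scraper_center (a point): Round-nosed scraper: same but for a 60 mm blade with a half-round end; point and axes alike. Leave it. The rack behind the three scrapers: wooden rail 24 mm high, top at z 0.227, front face 32 mm behind the scrapers' middle, on two posts and a 10 mm base plate that reaches under the scrapers.
- tub: Open rectangular tub of plain sheet aluminium, loose, 0.9 kg, 85 mm high, 130 mm long along its y axis and 76 mm wide along its x axis outside; walls and floor 5 mm thick, so the inside is 120 x 66 mm. Origin at the centre of its underside, on the bench (z = 0); z up. The wide scraper's blade fits only along the tub's y.

How it is judged:
By the outcome, as a careful person would: the job done as asked, in the order asked, and still so for the second after the job is handed in, with the robot touching nothing.
It also fails if it takes over 45 s, if anything falls off the work surface, if the arm or the gripper's body presses on something with over 40 N, if the wrist force passes 120 N, or if a joint passes its speed limit or range.

### The arm

A 6-joint arm with a two-finger parallel gripper is mounted at the origin on the work surface. World frame = base frame: x ahead of the robot, y to its left, z up, the work surface at z = 0. Lengths are in m, angles in degrees, forces in N, time in s.
With the tool pointing down it reaches from about 0.375 to 0.925 m from the base axis. Payload 5.7 kg.
Tool frame: the origin (TCP) lies between the finger pads; the fingertips stand arm.nose_length ahead of it and the grasp point (between the pads) lies 3 mm ahead of it (arm.nose_length is the distance from the TCP to the fingertips, in m); y points along the fingers, x is the direction in which the jaws open and shut, and the axes are right-handed (so a half turn about y gives the same grasp; the last joint's range is limited). The gripper opens to 88 mm and grips with 3 to 60 N. Pads are 20 mm wide; open, the fingers measure 115 mm over their backs; the gripper's body (75 mm by 178 mm) begins 61 mm behind the grasp point.
Start: joints at [-71.282, 20.558, 86.54, -0, 72.909, -6.595], TCP at [0.257, -0.542, 0.223] pointing down, gripper open.
Joint ranges: [-170.27, 170.27], [-57.76, 135], [12.27, 136.19], [-55.21, 235.2], [11.17, 155.16], [-170.74, 170.74]. Speed limits (degrees/s): [136.94, 136.94, 180, 180, 180, 180].

### API

Orientations are given as a 3x3 rotation matrix whose columns are the frame's x, y, z axes.
In Python, from bench import arm gives the robot as it stands.
- The arm moves only by the tool servo_tool, never from a script. Its argument "increments" is a list of rows, each a list of 3 entries, a list of its own where there are three numbers: the turn, a rotation vector about the tool's x, y, z in degrees, then the shift along the tool's x, y, z in cm, then the opening, from 0 (shut) to 1 (fully open). In form: [[[rx, ry, rz], [tx, ty, tz], fingers], ...]. A call has 1 to 10 rows; each row shifts and turns the pose as measured when the row begins, along the tool's axes as they then stand; what a row does not reach is not made up. A row lasts 1/10 s, in which the tool goes at most 50 mm and 8.59 degrees, less where a joint would pass 70% of its speed; a pose out of reach is approached as far as the arm can. A call is refused whole if a number of a shift passes 5 or a number of a turn 8.59, either way. A call with a gripper value outside its range is refused whole. The fingers move at their own pace and stop on an object; "squeeze" is the grip in N (left out, the last holds). Time passes only in rows, so rows that do not move let the fingers close. It gives the time, the measured TCP pose, the force and the opening at its end, in the units of the state.
- arm.observe(): the state, without advancing time (a new reading comes with each control period).
- arm.read_camera(name): name is "scene" or "top" or "wrist"; returns the picture (400x640x3 uint8, blue, green, red); there is no depth.
- arm.camera_params(name): a dict with "fx", "fy", "cx", "cy" (pixels), "R" (3x3) and "t" (3): a world point X has camera coordinates R X + t; the wrist camera has in their place "hand_eye" (4x4, takes a point from camera to tool coordinates, whose origin is the TCP and whose axes are the tool frame's). Camera axes: x right, y down, z forward; pixel columns grow to the right and rows downward; lengths in m; the calibration is good to about 2 mm. The wrist camera is an equidistant fisheye: a pixel r from the principal point sees the ray r / f radians off the axis. A picture is of the moment at which its call begins: read the wrist's pose just before it. camera_params takes no time and is no camera call.
- arm.sign_off(): hands the job in, once; it reports no verdict.
Trained networks look in the newest picture that a camera, given by its name, has taken for a name from the list of things; names that differ only in an ending like _2 or _b are one class to them, and where a whole thing is asked for, a point or a joint stands for the part that bears it (a point fixed in the world has none). Each returns a list of dicts, best first, with "p" (0 to 1); they miss things now and then, are a little off and sometimes report something else, mostly with a low value. They report only what shows in the picture. A call takes as long as a camera call.
- arm.look_for(camera, thing): "rect" ([centre column, centre row, width, height] in pixels, round what is visible of it).
The state is a dict: "clock": time; "joint_pos": joint angles; "joint_velocities": joint speeds; "joint_torque": joint torques, N m; "tcp_pos": TCP position; "eef_rot": TCP orientation; "contact_force": force on the tool from outside, world axes, zero at the start; "torque": the same for the moment, N m; "finger_gap": opening from 0.0 (shut) to 1.0 (fully open).
Only numpy, scipy, OpenCV 4.12 (cv2) and the standard library are available. Lean on these libraries where they do the work, as an engineer would, in place of code of your own. Each camera call takes 0.05 s, during which the arm holds its last target.

## Working session

There is one attempt and no reset: what is moved stays moved. The work goes in short steps, Python scripts to look and compute and a tool call to move; the robot and the scene stay as the last step left them, time stands still between calls to the robot, and variables do not carry over. Pictures are saved under pics/ and viewed, and the job is handed in when it is done.

Besides the shell and the picture viewer there is one more tool, called after "Emit:" by a JSON object that holds its "name" and its "arguments". servo_tool: Moves the arm, as the interface text tells. Its arguments: {"type":"object","properties":{"increments":{"type":"array","items":{"type":"array"}},"squeeze":{"type":"number"}},"required":["increments"]}

```bash
mkdir -p pics; ls
python3 - <<'E'
from bench import arm
import cv2,numpy as np
np.set_printoptions(precision=4,suppress=True)
s=arm.observe()
print({k:np.round(v,4).tolist() for k,v in s.items()}, arm.nose_length)
for c in ("scene","top"):
    im=arm.read_camera(c); cv2.imwrite(f"pics/{c}1.png",im)
    print(c,arm.camera_params(c))
    for t in ("wide_scraper_center","narrow_scraper_center","round_scraper_center","tub"):
        print(t,[(np.round(d["rect"],1).tolist(),round(d["p"],2)) for d in arm.look_for(c,t)][:3])
print(arm.camera_params("wrist"))
im=arm.read_camera("wrist"); cv2.imwrite("pics/wrist1.png",im)
E
```

```text
pics
{'clock': 0.0, 'joint_pos': [-71.2817, 20.5967, 86.5973, 0.0008, 72.9094, -6.5975], 'joint_velocities': [-0.0366, 0.0788, 0.0412, -0.0821, 0.0092, -0.018], 'joint_torque': [-0.001, -51.5384, -27.0724, 0.0671, 0.0352, -0.0002], 'tcp_pos': [0.2563, -0.5417, 0.2218], 'eef_rot': [[0.4276, -0.0006, 0.904], [-0.904, 0.0017, 0.4276], [-0.0018, -1.0, 0.0002]], 'contact_force': [0.4208, 0.3477, -0.0421], 'torque': [-0.0797, 0.0102, -0.0134], 'finger_gap': 0.9992} 0.022
scene {'fx': 412.45907972566687, 'fy': 412.45907972566687, 'cx': 323.4057853547826, 'cy': 200.1012785042496, 'R': array([[-0.8668,  0.4987, -0.0011],
       [ 0.3099,  0.5369, -0.7847],
       [-0.3907, -0.6805, -0.6199]]), 't': array([ 0.477 , -0.1023,  1.2724])}
wide_scraper_center [([368.9, 261.4, 18.8, 86.9], 0.77)]
narrow_scraper_center [([351.9, 215.9, 12.0, 69.1], 0.93)]
round_scraper_center []
tub [([286.2, 150.8, 43.0, 45.9], 0.91)]
top {'fx': 388.38090860348586, 'fy': 388.38090860348586, 'cx': 314.57007900878165, 'cy': 201.70813209080842, 'R': array([[-0.0937, -0.9956,  0.0029],
       [-0.9709,  0.0907, -0.2215],
       [ 0.2202, -0.0236, -0.9752]]), 't': array([0.0494, 0.5664, 0.7645])}
wide_scraper_center [([186.8, 192.5, 56.4, 28.2], 0.76)]
narrow_scraper_center [([238.8, 201.1, 37.1, 25.9], 0.96)]
round_scraper_center [([301.1, 206.2, 30.1, 23.7], 0.98)]
tub [([461.6, 221.6, 81.9, 55.3], 0.84)]
{'fx': 309.70691628693146, 'fy': 309.70691628693146, 'cx': 321.048153026263, 'cy': 195.45081370163226, 'hand_eye': array([[ 1.    ,  0.0012,  0.0011,  0.0003],
       [-0.0007, -0.2902,  0.957 , -0.1624],
       [ 0.0014, -0.957 , -0.2902,  0.0797],
       [ 0.    ,  0.    ,  0.    ,  1.    ]])}
```

View pics/scene1.png

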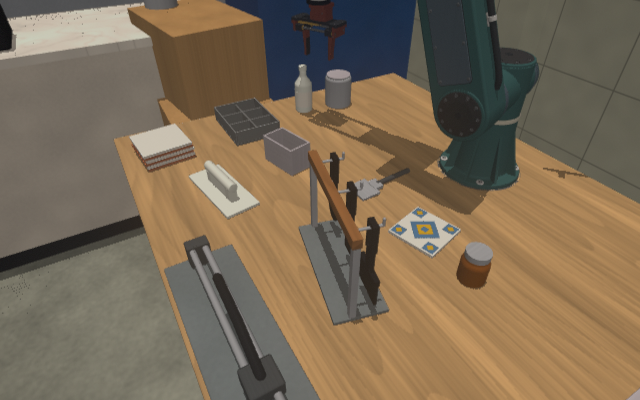

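View pics/top1.png

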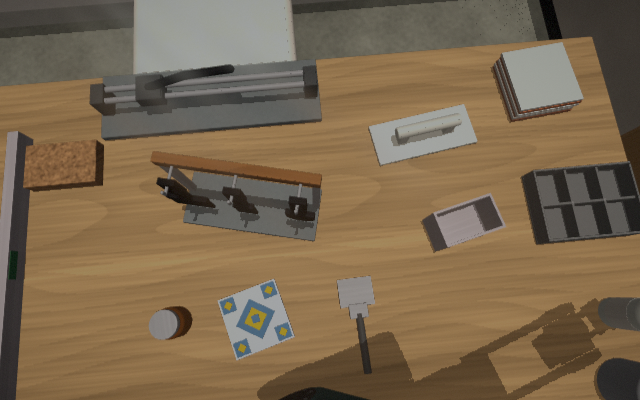

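View pics/wrist1.png

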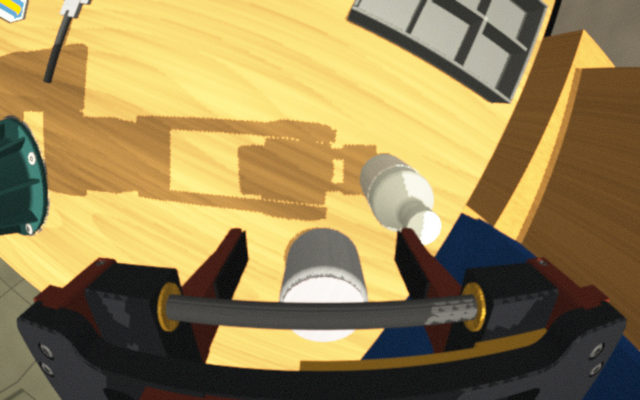

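Run:
```python
import cv2
a=cv2.imread("pics/top1.png")[160:260,140:340]; cv2.imwrite("pics/top1z.png",cv2.resize(a,None,fx=4,fy=4,interpolation=cv2.INTER_CUBIC))
a=cv2.imread("pics/top1.png")[160:280,400:530]; cv2.imwrite("pics/tub1z.png",cv2.resize(a,None,fx=5,fy=5,interpolation=cv2.INTER_CUBIC))
a=cv2.imread("pics/scene1.png")[120:320,240:440]; cv2.imwrite("pics/scene1z.png",cv2.resize(a,None,fx=3,fy=3,interpolation=cv2.INTER_CUBIC))
```

```text
(no output)
```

View pics/top1z.png

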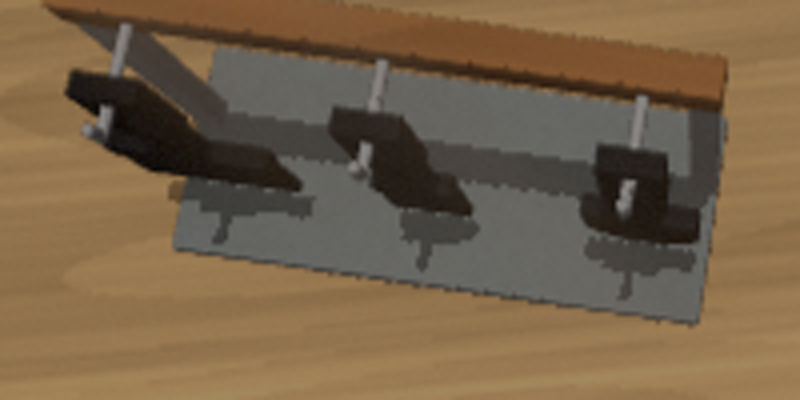

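View pics/tub1z.png

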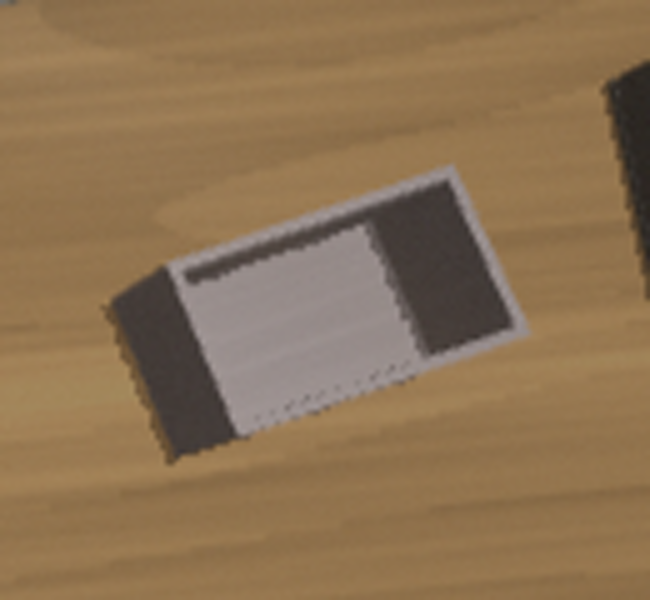

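View pics/scene1z.png

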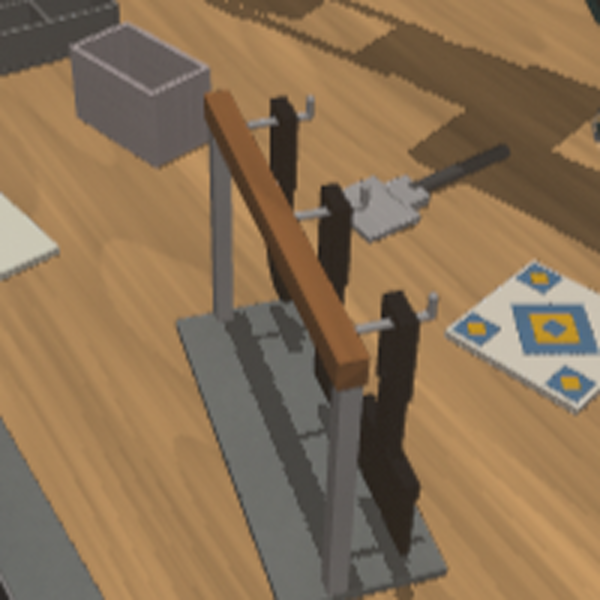

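```bash
cat > h.py <<'E'
import numpy as np
from scipy.optimize import least_squares
np.set_printoptions(precision=4,suppress=True)
P={}
def prm(arm):
    for c in("scene","top"):P[c]=arm.camera_params(c)
def proj(c,X):
    p=P[c];v=np.atleast_2d(X)@p["R"].T+p["t"]
    return np.c_[p["fx"]*v[:,0]/v[:,2]+p["cx"],p["fy"]*v[:,1]/v[:,2]+p["cy"]]
def back(c,uv,z):
    p=P[c];d=p["R"].T@np.array([(uv[0]-p["cx"])/p["fx"],(uv[1]-p["cy"])/p["fy"],1]);o=-p["R"].T@p["t"]
    return o+d*(z-o[2])/d[2]
def fit(obs,x0):
    def T(q,X):
        c,s=np.cos(q[2]),np.sin(q[2]);X=np.array(X,float)
        return np.array([q[0]+c*X[0]-s*X[1],q[1]+s*X[0]+c*X[1],X[2]])
    f=lambda q:np.concatenate([proj(c,T(q,X))[0]-uv for c,uv,X in obs])
    r=least_squares(f,x0,loss="soft_l1");return r.x,f(r.x).reshape(-1,2)
E
python3 - <<'E'
from bench import arm
from h import *
prm(arm)
for n,uv in dict(w=(163.7,192.5),m=(229.2,202.5),r=(295.5,211.2)).items(): print("tiptop",n,back("top",uv,.232))
for n,uv in dict(r=(343.3,152.3),m=(362,180),w=(384,218.7)).items(): print("scene",n,back("scene",uv,.232))
for uv in [(433,213.4),(491,193.2),(506,226.4),(448,247.4)]:print("tub top",back("top",uv,.085))
for uv in [(264,135.7),(280.7,128.3),(310,142.7),(290,151.7)]:print("tub scene",back("scene",uv,.085))
print(back("scene",(293.3,175.3),0))
# rail
a=back("top",(140+45/4,160+5/4),.227);b=back("top",(140+727/4,160+58/4),.227);print("rail",a,b)
E
```

```text
tiptop w [0.5701 0.2533 0.232 ]
tiptop m [0.5425 0.1437 0.232 ]
tiptop r [0.5172 0.0337 0.232 ]
scene r [0.5198 0.0349 0.232 ]
scene m [0.543  0.1417 0.232 ]
scene w [0.5754 0.2586 0.232 ]
tub top [ 0.5163 -0.2441  0.085 ]
tub top [ 0.5475 -0.3717  0.085 ]
tub top [ 0.4755 -0.3887  0.085 ]
tub top [ 0.4442 -0.2631  0.085 ]
tub scene [ 0.5479 -0.3665  0.085 ]
tub scene [ 0.4839 -0.3833  0.085 ]
tub scene [ 0.4465 -0.2598  0.085 ]
tub scene [ 0.5203 -0.244   0.085 ]
[ 0.5137 -0.2447  0.    ]
rail [0.6298 0.2762 0.227 ] [ 0.5784 -0.0166  0.227 ]
```

Run:
```python
from bench import arm
from h import *
prm(arm)
o=[]
for c,L in dict(top=[(163.7,192.5),(229.2,202.5),(295.5,211.2)],scene=[(384,218.7),(362,180),(343.3,152.3)]).items():
    for i,uv in enumerate(L): o.append((c,uv,(-.018,-.115*i,.232)))
o.append(("top",(321.5,174.2),(.056,-.230-.04,.227)))if 0 else None
q,r=fit(o,[.59,.25,-.23]);print("rack",q[:2],np.degrees(q[2]));print(r)
c,s=np.cos(q[2]),np.sin(q[2]);R=np.array([[c,-s],[s,c]])
for n,X in dict(top=[(-.006,.015,.226),(-.006,-.015,.226),(.006,.015,.226),(.006,-.015,.226),(-.006,.042,.046),(-.006,-.042,.046),(.006,-.042,.046),(.032,0,.227)]).items():
  for x in X:
    w=np.r_[q[:2]+R@np.array(x[:2]),x[2]]; print(x,w,proj("top",w)[0],(proj("top",w)[0]-[140,160])*4,(proj("scene",w)[0]-[240,120])*3)
t=[]
for c,L in dict(top=[(433,213.4),(491,193.2),(506,226.4),(448,247.4)],scene=[(290,151.7),(264,135.7),(280.7,128.3),(310,142.7)]).items():
    for uv,X in zip(L,[(.038,.065,.085),(.038,-.065,.085),(-.038,-.065,.085),(-.038,.065,.085)]): t.append((c,uv,X))
t.append(("scene",(293.3,175.3),(.038,.065,0)))
q,r=fit(t,[.5,-.31,.2]);print("tub",q[:2],np.degrees(q[2]));print(r)
```

```text
rack [0.5889 0.2511] -13.721549412887576
[[-1.2266 -0.6132]
 [-0.0133 -0.9622]
 [ 1.0905  0.0888]
 [ 0.7214 -1.7669]
 [ 0.0621  0.6538]
 [ 0.4437 -0.9751]]
(-0.006, 0.015, 0.226) [0.5866 0.2671 0.226 ] [156.8711 184.8088] [67.4844 99.2352] [424.1845 318.4763]
(-0.006, -0.015, 0.226) [0.5795 0.238  0.226 ] [173.9689 187.274 ] [135.8755 109.0959] [404.9841 286.4081]
(0.006, 0.015, 0.226) [0.5983 0.2643 0.226 ] [158.5018 178.1608] [74.0074 72.6433] [404.9783 322.3492]
(0.006, -0.015, 0.226) [0.5912 0.2351 0.226 ] [175.5344 180.6075] [142.1377  82.4301] [386.2959 290.0497]
(-0.006, 0.042, 0.046) [0.593  0.2933 0.046 ] [177.2965 204.9314] [149.1859 179.7257] [416.4214 549.2435]
(-0.006, -0.042, 0.046) [0.5731 0.2117 0.046 ] [215.2815 210.4584] [301.126  201.8337] [371.3191 456.2964]
(0.006, -0.042, 0.046) [0.5848 0.2089 0.046 ] [216.3937 205.1006] [305.5748 180.4024] [355.3534 459.8971]
(0.032, 0, 0.227) [0.62   0.2435 0.227 ] [170.2256 164.9572] [120.9024  19.8287] [354.0649 312.8991]
tub [ 0.4963 -0.3167] 14.067176801923962
[[ 0.0687 -0.5023]
 [-0.6942 -0.602 ]
 [ 0.147   0.1478]
 [-0.041   0.2851]
 [ 0.8523 -0.3306]
 [-0.8579 -0.4801]
 [ 1.7302 -1.4182]
 [ 0.3612 -0.7139]
 [-1.0291  0.3925]]
```

Emit:
{"name": "servo_tool", "arguments": {"increments": [[[0, 7.8, 0], [0, -2, 0], 1], [[0, 7.8, 0], [0, -2, 0], 1], [[0, 7.8, 0], [0, -2, 0], 1], [[0, 7.8, 0], [0, -2, 0], 1], [[0, 7.8, 0], [0, -2, 0], 1], [[0, 0, 0], [0, 0, 0], 1]]}}

```text
clock: 1.15
tcp_pos: [0.2563, -0.5416, 0.3252]
eef_rot: [[-0.262, -0.001, 0.965], [-0.965, 0.003, -0.262], [-0.002, -1.0, -0.002]]
contact_force: [0.1, -0.7, -0.2]
finger_gap: 1.001
```

Emit:
{"name": "servo_tool", "arguments": {"increments": [[[0, 0, 0], [-4, 0, 0.7], 1], [[0, 0, 0], [-4, 0, 0.7], 1], [[0, 0, 0], [-4, 0, 0.7], 1], [[0, 0, 0], [-4, 0, 0.7], 1], [[0, 0, 0], [-4, 0, 0.7], 1], [[0, 0, 0], [-4, 0, 0.7], 1], [[0, 0, 0], [-4, 0, 0.7], 1], [[0, 0, 0], [-4, 0, 0.7], 1], [[0, 0, 0], [-4, 0, 0.7], 1], [[0, 0, 0], [-4, 0, 0.7], 1]]}}

```text
clock: 2.15
tcp_pos: [0.4229, -0.16, 0.3152]
eef_rot: [[-0.23, -0.007, 0.973], [-0.973, 0.008, -0.23], [-0.006, -1.0, -0.008]]
contact_force: [0.8, -0.6, 0.8]
finger_gap: 0.999
```

Emit:
{"name": "servo_tool", "arguments": {"increments": [[[0, 0, 0], [-4.4, 0, 0.6], 1], [[0, 0, 0], [-4.4, 0, 0.6], 1], [[0, 0, 0], [-4.4, 0, 0.6], 1], [[0, 0, 0], [-4.4, 0, 0.6], 1], [[0, 0, 0], [-4.4, 0, 0.6], 1], [[0, 0, 0], [-4.4, 0, 0.6], 1], [[0, 0, 0], [-4.4, 0, 0.6], 1], [[0, 0, 0], [-4.4, 0, 0.6], 1], [[0, 0, 0], [-4.4, 0, 0.6], 1], [[0, 0, 0], [-4, 0, 0.6], 1]]}}

```text
clock: 3.15
tcp_pos: [0.5722, 0.2723, 0.3052]
eef_rot: [[-0.188, -0.017, 0.982], [-0.982, 0.006, -0.187], [-0.003, -1.0, -0.018]]
contact_force: [0.3, 0.3, 0.3]
finger_gap: 1.004
```

Emit:
{"name": "servo_tool", "arguments": {"increments": [[[0, 0, 0], [0, 0, 0], 1], [[0, 0, 0], [0, 0, 0], 1]]}}

```text
clock: 3.35
tcp_pos: [0.5721, 0.2772, 0.3016]
eef_rot: [[-0.175, -0.02, 0.984], [-0.985, 0.006, -0.175], [-0.003, -1.0, -0.021]]
contact_force: [-0.6, -0.7, 1.1]
finger_gap: 0.999
```

Run:
```python
from bench import arm
import cv2
from h import *
s=arm.observe();print(s["tcp_pos"],s["eef_rot"],s["joint_pos"])
p=arm.camera_params("wrist")
im=arm.read_camera("wrist");cv2.imwrite("pics/wrist2.png",im)
print([(np.round(d["rect"],1).tolist(),round(d["p"],2)) for d in arm.look_for("wrist","wide_scraper_center")])
def pw(X):
    H=np.linalg.inv(p["hand_eye"]);R=np.array(s["eef_rot"]);Xt=R.T@(np.array(X)-s["tcp_pos"]);c=H[:3,:3]@Xt+H[:3,3]
    th=np.arctan2(np.hypot(c[0],c[1]),c[2]);u=c[:2]/np.hypot(*c[:2])*th*p["fx"];return u+[p["cx"],p["cy"]]
q=[.5889,.2511,np.radians(-13.72)];c,sn=np.cos(q[2]),np.sin(q[2])
for x in [(-.006,.015,.226),(-.006,-.015,.226),(.006,.015,.226),(.006,-.015,.226),(-.018,0,.232),(-.018,-.115,.232),(.032,0,.227)]:
    w=np.array([q[0]+c*x[0]-sn*x[1],q[1]+sn*x[0]+c*x[1],x[2]]);u=pw(w);print(x,u);cv2.circle(im,tuple(int(v) for v in np.round(u)),2,(0,0,255),-1)
cv2.imwrite("pics/wrist2m.png",im)
z=im[150:400,200:440];cv2.imwrite("pics/wrist2z.png",cv2.resize(im[130:330,200:440],None,fx=3,fy=3,interpolation=cv2.INTER_NEAREST))
```

```text
[0.5721 0.2772 0.3016] [[-0.1753 -0.0203  0.9843]
 [-0.9845  0.0062 -0.1753]
 [-0.0026 -0.9998 -0.0211]] [ 19.1931  20.8595  74.8436   0.7211  85.2773 119.2248]
[([340.6, 159.6, 73.6, 39.5], 0.72)]
(-0.006, 0.015, 0.226) [329.8199 183.6744]
(-0.006, -0.015, 0.226) [367.1413 186.1083]
(0.006, 0.015, 0.226) [330.927  168.9723]
(0.006, -0.015, 0.226) [368.725  171.5768]
(-0.018, 0, 0.232) [347.8378 201.579 ]
(-0.018, -0.115, 0.232) [477.3667 209.2227]
(0.032, 0, 0.227) [352.9584 137.6589]
```

View pics/wrist2m.png

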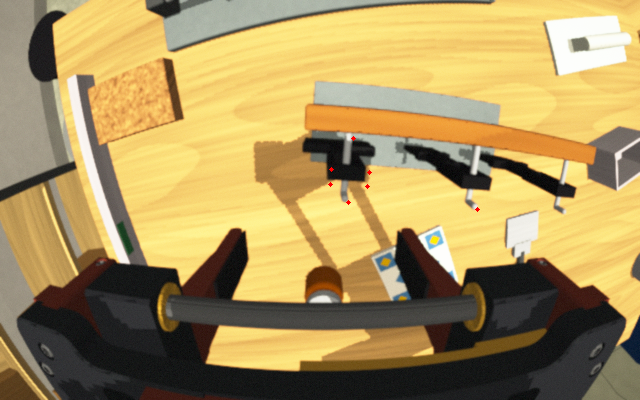

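View pics/wrist2z.png

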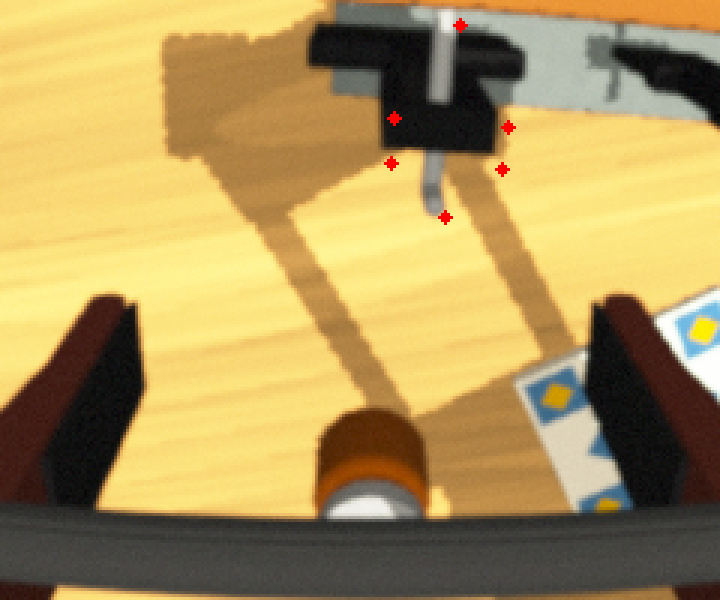

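```bash
cat > d.py <<'E'
import sys
from bench import arm
from h import *
from scipy.spatial.transform import Rotation as Ro
def delta(pos,heading):
    s=arm.observe();R=np.array(s["eef_rot"]);a=np.radians(heading)
    x=np.array([np.cos(a),np.sin(a),0]);y=np.array([0,0,-1.]);G=np.c_[x,y,np.cross(x,y)]
    print("turn",np.degrees(Ro.from_matrix(R.T@G).as_rotvec()),"shift cm",R.T@(np.array(pos)-s["tcp_pos"])*100,"pos",s["tcp_pos"],"F",s["contact_force"],"gap",s["finger_gap"],s["clock"])
if __name__=="__main__":
    v=[float(k) for k in sys.argv[1:]];delta(v[:3],v[3])
E
python3 d.py .5918 .2524 .30 -103.72
```

```text
turn [ 1.2088  3.4585 -0.1291] shift cm [1.9793 0.1424 2.3799] pos [0.5719 0.2761 0.302 ] F [ 0.8563 -0.491   0.0552] gap 1.0025616632188132 3.45
```

Emit:
{"name": "servo_tool", "arguments": {"increments": [[[0.6, 1.7, 0], [1, 0.1, 1.2], 1], [[0.6, 1.7, -0.1], [1, 0.1, 1.2], 1], [[0, 0, 0], [0, 0, 0], 1], [[0, 0, 0], [0, 0, 0], 1]]}}

```text
clock: 3.85
tcp_pos: [0.593, 0.2446, 0.2998]
eef_rot: [[-0.245, 0.002, 0.97], [-0.97, -0.002, -0.245], [0.001, -1.0, 0.002]]
contact_force: [-0.1, 0.7, 0.3]
finger_gap: 1.0
```

```bash
python3 d.py .5918 .2524 .30 -103.72
python3 - <<'E'
from bench import arm
import cv2
cv2.imwrite("pics/wrist3.png",arm.read_camera("wrist"))
E
```

```text
turn [-0.1412 -0.4525  0.0555] shift cm [-0.7259 -0.0185 -0.3058] pos [0.593  0.2446 0.2998] F [-0.0772  0.6838  0.3008] gap 0.9999095160577471 3.85
```

View pics/wrist3.png

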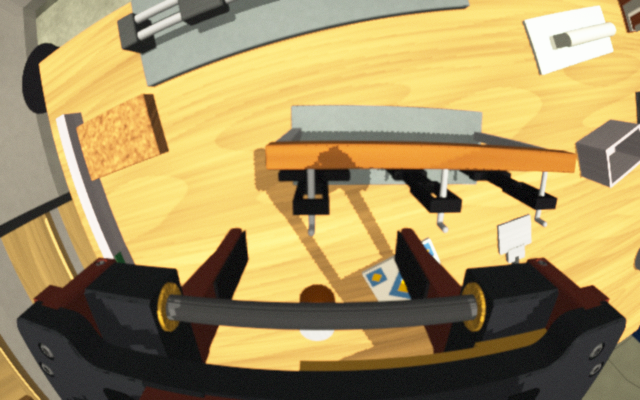

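Emit:
{"name": "servo_tool", "arguments": {"increments": [[[0, -0.3, 0], [-0.4, 0, -0.2], 1], [[0, 0, 0], [-0.2, 0, -0.1], 1], [[0, 0, 0], [0, 0, 0], 1], [[0, 0, 0], [0, 0, 0], 1]]}}

```text
clock: 4.3
tcp_pos: [0.5912, 0.2521, 0.3004]
eef_rot: [[-0.239, 0.003, 0.971], [-0.971, -0.001, -0.239], [0.0, -1.0, 0.003]]
contact_force: [1.1, 0.6, -0.2]
finger_gap: 0.998
```

```bash
python3 d.py .5918 .2524 .30 -103.72
cat > w.py <<'E'
from bench import arm
import cv2,sys
from h import *
s=arm.observe();p=arm.camera_params("wrist");im=arm.read_camera("wrist")
def pw(X):
    H=np.linalg.inv(p["hand_eye"]);R=np.array(s["eef_rot"]);Xt=R.T@(np.array(X)-s["tcp_pos"]);c=H[:3,:3]@Xt+H[:3,3]
    th=np.arctan2(np.hypot(c[0],c[1]),c[2]);u=c[:2]/np.hypot(*c[:2])*th*p["fx"];return u+[p["cx"],p["cy"]]
q=[.5918,.2524,np.radians(-13.72)];c,sn=np.cos(q[2]),np.sin(q[2])
for x in [(-.006,.015,.226),(-.006,-.015,.226),(.006,.015,.226),(.006,-.015,.226),(-.018,0,.232),(-.018,-.115,.232),(-.018,-.23,.232)]:
    w=np.array([q[0]+c*x[0]-sn*x[1],q[1]+sn*x[0]+c*x[1],x[2]]);u=pw(w);cv2.circle(im,tuple(int(v) for v in np.round(u)),1,(0,0,255),-1)
cv2.imwrite("pics/"+sys.argv[1],cv2.resize(im[130:330,200:440],None,fx=3,fy=3,interpolation=cv2.INTER_NEAREST))
E
python3 w.py wrist4.png
```

```text
turn [-0.1639 -0.0892  0.0175] shift cm [-0.0433  0.0378  0.0511] pos [0.5912 0.2521 0.3004] F [ 1.1103  0.6392 -0.2256] gap 0.9978493681400413 4.3
```

View pics/wrist4.png

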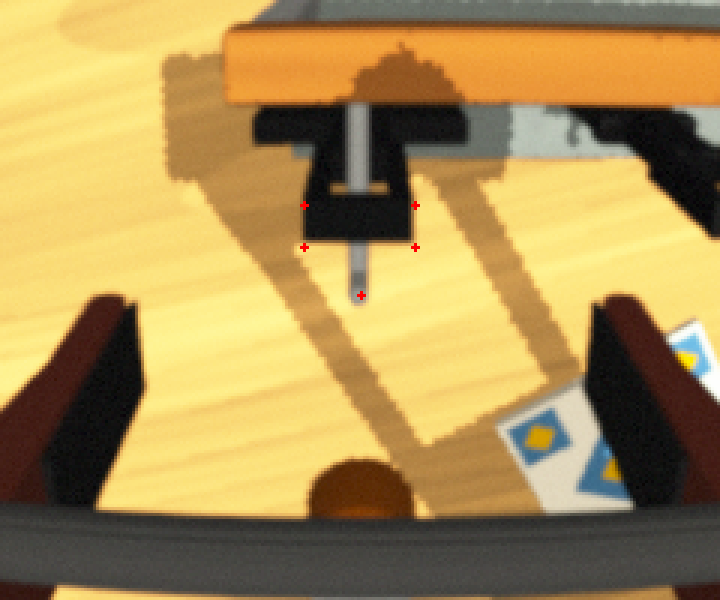

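The predicted corners (red) sit on the loop (zoomed corners near 304–413, 195–240) to within about 2 mm, so I'm descending.

Emit:
{"name": "servo_tool", "arguments": {"increments": [[[0, 0, 0], [0, 1.8, 0.1], 1], [[0, 0, 0], [0, 1.8, 0.1], 1], [[0, 0, 0], [0, 1.8, 0], 1], [[0, 0, 0], [0, 1.8, 0], 1], [[0, 0, 0], [0, 1, 0], 1], [[0, 0, 0], [0, 0.4, 0], 1], [[0, 0, 0], [0, 0, 0], 1]]}}

```text
clock: 5.05
tcp_pos: [0.5944, 0.2532, 0.213]
eef_rot: [[-0.236, 0.006, 0.972], [-0.972, 0.0, -0.236], [-0.001, -1.0, 0.006]]
contact_force: [0.0, -0.2, 0.1]
finger_gap: 0.996
```

```bash
python3 d.py .5930 .2520 .206 -103.72; python3 w.py wrist5.png
```

```text
turn [-0.3386  0.044  -0.0848] shift cm [ 0.1553  0.7004 -0.1095] pos [0.5944 0.2532 0.213 ] F [ 0.0023 -0.1891  0.0708] gap 0.9958955150879273 5.05
```

View pics/wrist5.png

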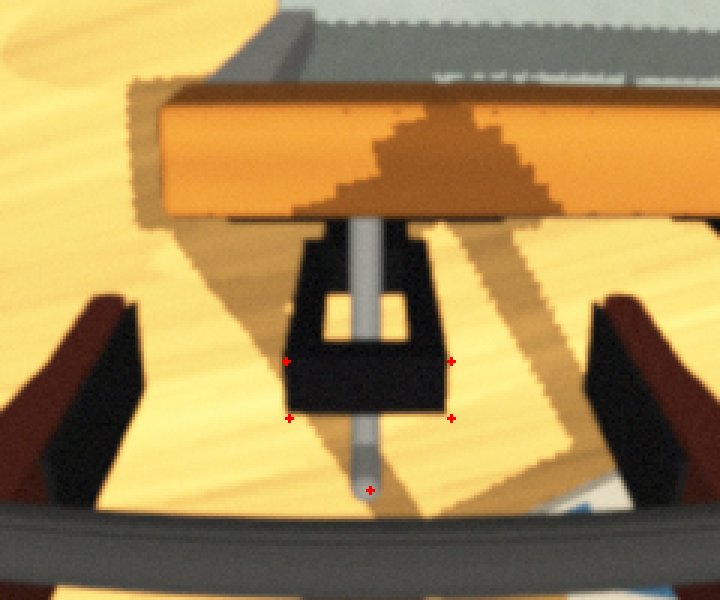

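Emit:
{"name": "servo_tool", "arguments": {"increments": [[[-0.3, 0, 0], [0.1, 0.7, -0.1], 1], [[0, 0, 0], [0, 0, 0], 1], [[0, 0, 0], [0, 0, 0], 0], [[0, 0, 0], [0, 0, 0], 0], [[0, 0, 0], [0, 0, 0], 0], [[0, 0, 0], [0, 0, 0], 0], [[0, 0, 0], [0, 0, 0], 0], [[0, 0, 0], [0, 0, 0], 0]], "squeeze": 25}}

```text
clock: 5.9
tcp_pos: [0.5953, 0.2531, 0.2092]
eef_rot: [[-0.236, 0.007, 0.972], [-0.972, 0.003, -0.236], [-0.005, -1.0, 0.006]]
contact_force: [-0.1, -0.6, -0.2]
finger_gap: 0.492
```

```bash
python3 d.py .5930 .2530 .206 -103.72; python3 w.py wrist6.png
```

```text
turn [-0.3213  0.043  -0.2713] shift cm [ 0.069   0.3213 -0.2251] pos [0.5953 0.2531 0.2092] F [-0.1212 -0.5571 -0.1644] gap 0.49157881125224406 5.9
```

View pics/wrist6.png

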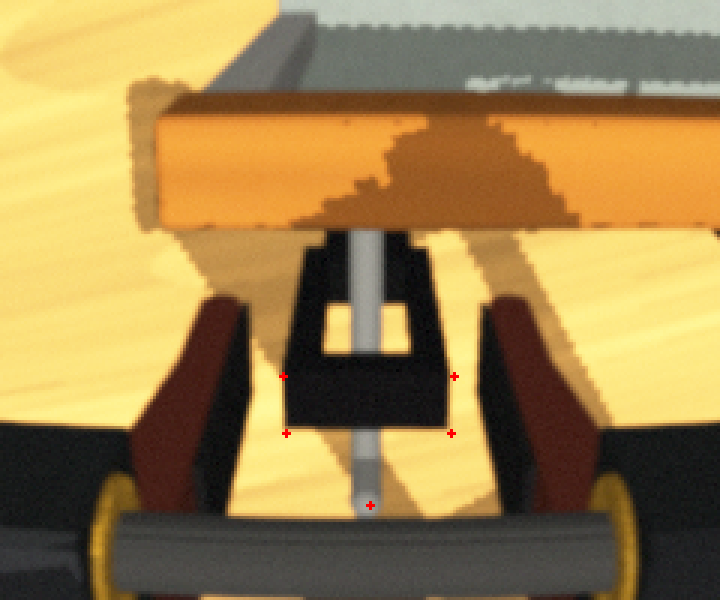

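Emit:
{"name": "servo_tool", "arguments": {"increments": [[[-0.2, 0, -0.2], [0, 0.3, -0.2], 0.45], [[0, 0, 0], [0, 0, 0], 0], [[0, 0, 0], [0, 0, 0], 0], [[0, 0, 0], [0, 0, 0], 0], [[0, 0, 0], [0, 0, 0], 0], [[0, 0, 0], [0, 0, 0], 0], [[0, 0, 0], [0, 0, 0], 0]], "squeeze": 25}}

```text
clock: 6.65
tcp_pos: [0.5933, 0.2537, 0.206]
eef_rot: [[-0.236, 0.002, 0.972], [-0.972, 0.0, -0.236], [-0.001, -1.0, 0.002]]
contact_force: [-0.4, -0.2, 0.3]
finger_gap: 0.339
```

```bash
python3 d.py .5930 .2530 .206 -103.72; python3 w.py wrist7.png
```

```text
turn [-0.114   0.0504 -0.0486] shift cm [ 0.0716  0.0046 -0.013 ] pos [0.5933 0.2537 0.206 ] F [-0.3802 -0.2443  0.2963] gap 0.3394653265965318 6.65
```

View pics/wrist7.png

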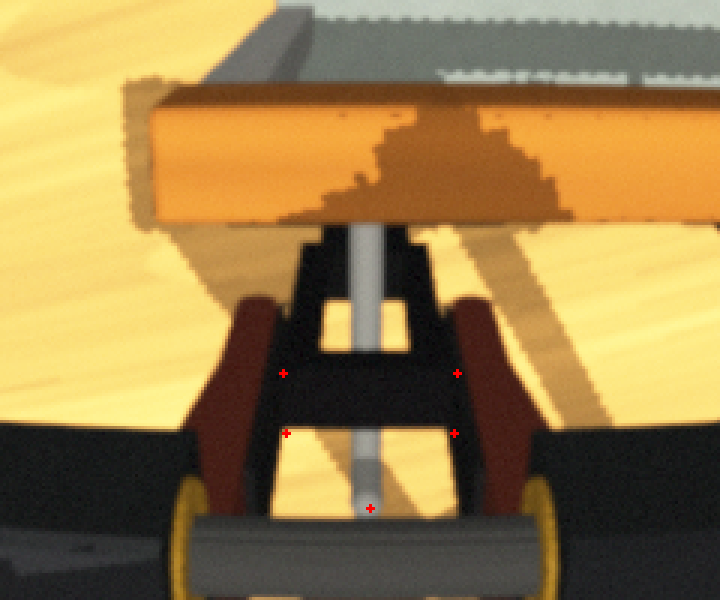

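The jaws are closed on the loop: the gap of 0.339 is about 29.9 mm, matching the 30 mm loop. Lifting 28 mm next.

Emit:
{"name": "servo_tool", "arguments": {"increments": [[[0, 0, 0], [0, -0.7, 0], 0], [[0, 0, 0], [0, -0.7, 0], 0], [[0, 0, 0], [0, -0.7, 0], 0], [[0, 0, 0], [0, -0.5, 0], 0], [[0, 0, 0], [0, 0, 0], 0], [[0, 0, 0], [0, 0, 0], 0]], "squeeze": 30}}

```text
clock: 7.3
tcp_pos: [0.5931, 0.2536, 0.2345]
eef_rot: [[-0.236, 0.002, 0.972], [-0.972, 0.0, -0.236], [-0.001, -1.0, 0.002]]
contact_force: [-0.4, 0.3, -1.4]
finger_gap: 0.341
```

```bash
python3 d.py .5930 .2537 .234 -103.72; python3 w.py wrist8.png
```

```text
turn [-0.102   0.0459 -0.0498] shift cm [-0.0053  0.0468 -0.0085] pos [0.5931 0.2536 0.2345] F [-0.3607  0.2504 -1.4074] gap 0.3409385814182047 7.3
```

View pics/wrist8.png

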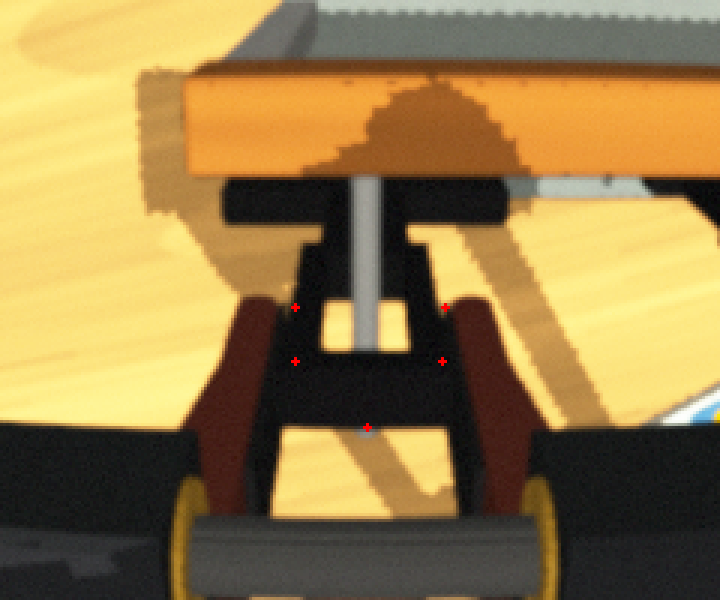

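Emit:
{"name": "servo_tool", "arguments": {"increments": [[[0, 0, 0], [0, 0, -1.5], 0], [[0, 0, 0], [0, 0, -1.5], 0], [[0, 0, 0], [0, 0, -1.5], 0], [[0, 0, 0], [0, 0, -1.5], 0], [[0, 0, 0], [0, 0, 0], 0]]}}

```text
clock: 7.85
tcp_pos: [0.5271, 0.2688, 0.233]
eef_rot: [[-0.236, -0.002, 0.972], [-0.972, -0.0, -0.236], [0.001, -1.0, -0.002]]
contact_force: [0.2, -0.7, -1.7]
finger_gap: 0.338
```

Emit:
{"name": "servo_tool", "arguments": {"increments": [[[0, 0, 0], [0, 0, -2], 0], [[0, 0, 0], [0, -0.5, -2], 0], [[0, 0, 0], [0, -2, -2], 0], [[0, 0, 0], [0, -2, -1], 0], [[0, 0, 0], [0, -2, 0], 0], [[0, 0, 0], [0, 0, 0], 0]]}}

```text
clock: 8.45
tcp_pos: [0.4533, 0.2867, 0.3013]
eef_rot: [[-0.234, -0.0, 0.972], [-0.972, -0.0, -0.234], [0.0, -1.0, -0.0]]
contact_force: [0.3, -0.2, -1.4]
finger_gap: 0.336
```

```bash
python3 d.py .4963 -.3167 .30 -75.93
python3 - <<'E'
from bench import arm
import cv2
cv2.imwrite("pics/scene9.png",arm.read_camera("scene"))
E
```

```text
turn [  0.0156 -27.5907   0.0197] shift cm [57.6675  0.1465 18.2875] pos [0.4533 0.2867 0.3013] F [ 0.2827 -0.2162 -1.4491] gap 0.336467952512008 8.45
```

View pics/scene9.png

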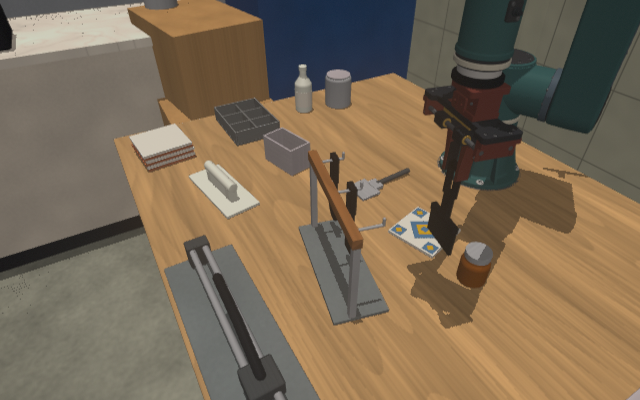

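Emit:
{"name": "servo_tool", "arguments": {"increments": [[[0, 0, 0], [1, -2, 0], 0], [[0, 0, 0], [2.5, -2, 0.5], 0], [[0, 0, 0], [4, -2, 1], 0], [[0, 0, 0], [4, 0, 1], 0], [[0, 0, 0], [4, 0, 1], 0], [[0, 0, 0], [4, 0, 1], 0], [[0, 0, 0], [4, 0, 1], 0], [[0, 0, 0], [4, 0, 1], 0], [[0, 0, 0], [4, 0, 1], 0], [[0, 0, 0], [4, 0, 1], 0]]}}

```text
clock: 9.5
tcp_pos: [0.4492, -0.0878, 0.3512]
eef_rot: [[-0.226, -0.013, 0.974], [-0.974, -0.002, -0.226], [0.005, -1.0, -0.012]]
contact_force: [1.1, 0.6, -1.3]
finger_gap: 0.337
```

```bash
python3 d.py .4963 -.3167 .33 -75.93
```

```text
turn [  0.7516 -27.1475   0.1288] shift cm [21.223   2.1116  9.789 ] pos [ 0.4492 -0.0878  0.3512] F [ 1.086   0.6448 -1.3019] gap 0.3370523790428854 9.5
```

Emit:
{"name": "servo_tool", "arguments": {"increments": [[[0.2, -6, 0], [4, 0.3, 1.5], 0], [[0.2, -6, 0], [4, 0.3, 1.5], 0], [[0.2, -6, 0], [4, 0.3, 1], 0], [[0.1, -5, 0], [3, 0.3, 0.5], 0], [[0, -3, 0], [2, 0.3, 0], 0], [[0, 0, 0], [1, 0, 0], 0], [[0, 0, 0], [0, 0, 0], 0], [[0, 0, 0], [0, 0, 0], 0]]}}

```text
clock: 10.3
tcp_pos: [0.4841, -0.2827, 0.3251]
eef_rot: [[0.229, -0.011, 0.973], [-0.973, 0.003, 0.229], [-0.005, -1.0, -0.01]]
contact_force: [-0.0, 0.6, -1.5]
finger_gap: 0.343
```

```bash
python3 d.py .4963 -.3167 .30 -75.93
```

```text
turn [ 0.5615 -0.8098 -0.3093] shift cm [3.6036 2.4877 0.4356] pos [ 0.4841 -0.2827  0.3251] F [-0.0033  0.6196 -1.5058] gap 0.3433197756596568 10.3
```

Emit:
{"name": "servo_tool", "arguments": {"increments": [[[0.3, -0.4, -0.2], [1.4, 0, 0.2], 0], [[0.2, -0.3, -0.1], [1.4, 0, 0.2], 0], [[0, 0, 0], [0.6, 0, 0], 0], [[0, 0, 0], [0, 0, 0], 0], [[0, 0, 0], [0, 0, 0], 0]]}}

```text
clock: 10.8
tcp_pos: [0.4975, -0.3146, 0.3258]
eef_rot: [[0.244, 0.001, 0.97], [-0.97, -0.001, 0.244], [0.001, -1.0, 0.001]]
contact_force: [-0.2, -0.2, -1.2]
finger_gap: 0.342
```

```bash
python3 d.py .4963 -.3167 .30 -75.93
cat > t.py <<'E'
from bench import arm
import cv2,sys
from h import *
n=sys.argv[1]
prm(arm)
s=arm.observe();p=arm.camera_params("wrist")
W=arm.read_camera("wrist");S=arm.read_camera("scene");Tp=arm.read_camera("top")
def pw(X):
    H=np.linalg.inv(p["hand_eye"]);R=np.array(s["eef_rot"]);Xt=R.T@(np.array(X)-s["tcp_pos"]);c=H[:3,:3]@Xt+H[:3,3]
    th=np.arctan2(np.hypot(c[0],c[1]),c[2]);u=c[:2]/np.hypot(*c[:2])*th*p["fx"];return u+[p["cx"],p["cy"]]
q=[.4963,-.3167,np.radians(14.07)];c,sn=np.cos(q[2]),np.sin(q[2])
for z in (.085,0):
  for x,y in [(.038,.065),(.038,-.065),(-.038,-.065),(-.038,.065)]:
    w=np.array([q[0]+c*x-sn*y,q[1]+sn*x+c*y,z])
    for im,u in((W,pw(w)),(S,proj("scene",w)[0]),(Tp,proj("top",w)[0])):cv2.circle(im,tuple(int(v) for v in np.round(u)),1,(0,0,255),-1)
cv2.imwrite(f"pics/{n}w.png",W)
a=cv2.resize(S[60:210,210:360],(600,600),interpolation=cv2.INTER_CUBIC)
cv2.imwrite(f"pics/{n}s.png",a)
cv2.imwrite(f"pics/{n}t.png",cv2.resize(Tp[160:280,400:540],None,fx=5,fy=5,interpolation=cv2.INTER_CUBIC))
E
python3 t.py a
```

```text
turn [-0.0434  0.0497  0.0486] shift cm [ 0.17    2.5837 -0.1647] pos [ 0.4975 -0.3146  0.3258] F [-0.1725 -0.1581 -1.2   ] gap 0.3418599139355977 10.8
```

View pics/aw.png

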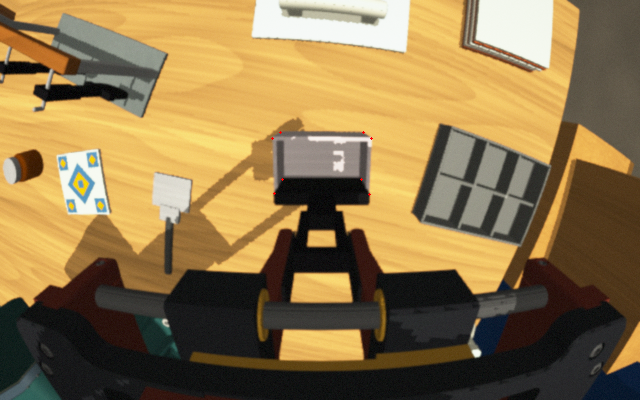

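View pics/as.png

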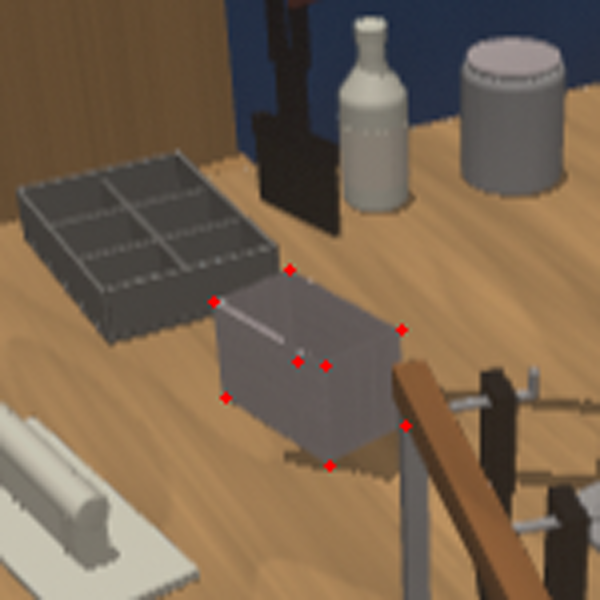

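View pics/at.png

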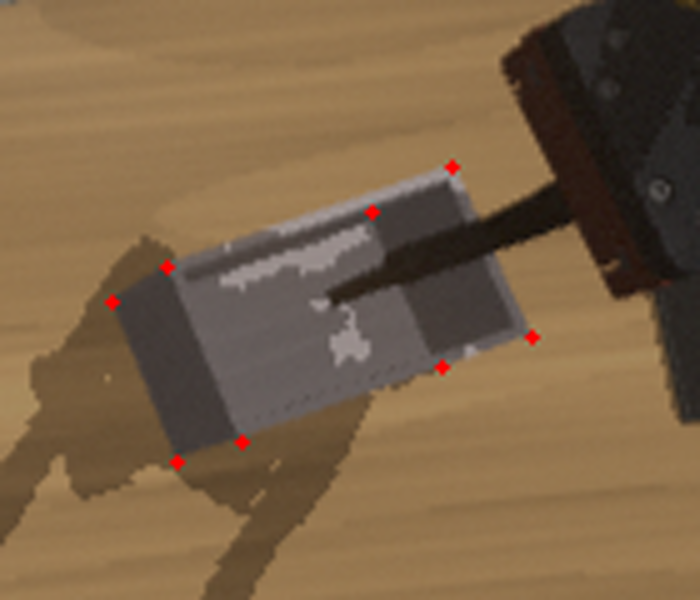

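Emit:
{"name": "servo_tool", "arguments": {"increments": [[[0, 0, 0], [0.1, 1, -0.1], 0], [[0, 0, 0], [0.1, 1.5, -0.1], 0], [[0, 0, 0], [0, 1.5, 0], 0], [[0, 0, 0], [0, 1.5, 0], 0], [[0, 0, 0], [0, 1.5, 0], 0], [[0, 0, 0], [0, 1, 0], 0], [[0, 0, 0], [0, 0, 0], 0]]}}

```text
clock: 11.65
tcp_pos: [0.4944, -0.3151, 0.2401]
eef_rot: [[0.245, -0.0, 0.969], [-0.969, 0.0, 0.245], [-0.0, -1.0, -0.0]]
contact_force: [0.5, 0.1, -1.8]
finger_gap: 0.339
```

```bash
python3 d.py .4963 -.3167 .165 -75.93; python3 t.py b
```

```text
turn [ 0.0037  0.1284 -0.0156] shift cm [0.2031 7.5073 0.1436] pos [ 0.4944 -0.3151  0.2401] F [ 0.5215  0.1434 -1.8405] gap 0.3386711829611283 11.65
```

View pics/bw.png

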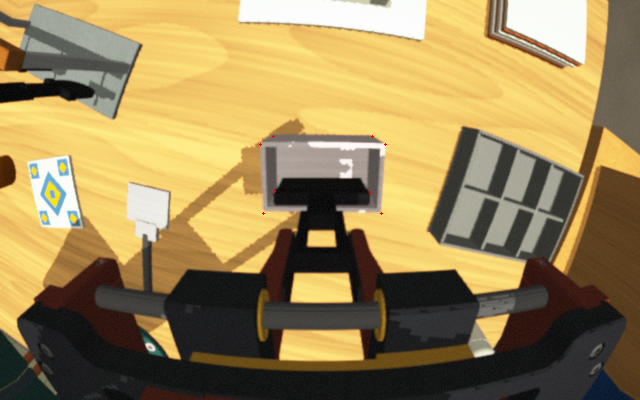

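View pics/bt.png

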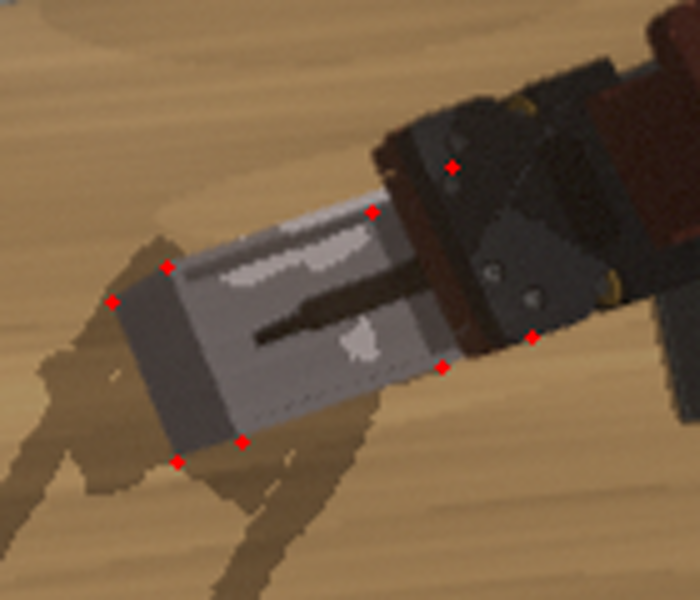

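Emit:
{"name": "servo_tool", "arguments": {"increments": [[[0, 0, 0], [0.1, 1.2, 0.1], 0], [[0, 0, 0], [0, 1.4, 0], 0], [[0, 0, 0], [0, 1.4, 0], 0], [[0, 0, 0], [0, 1.4, 0], 0], [[0, 0, 0], [0, 0.8, 0], 0], [[0, 0, 0], [0, 0.2, 0], 0], [[0, 0, 0], [0, 0, 0], 0]]}}

```text
clock: 12.5
tcp_pos: [0.5004, -0.3196, 0.178]
eef_rot: [[0.245, 0.01, 0.969], [-0.969, -0.008, 0.245], [0.01, -1.0, 0.008]]
contact_force: [0.9, 0.1, -2.2]
finger_gap: 0.342
```

```bash
python3 d.py .4963 -.3167 .165 -75.93; python3 t.py c
```

```text
turn [-0.4472  0.1323  0.5888] shift cm [-0.3951  1.2914 -0.3407] pos [ 0.5004 -0.3196  0.178 ] F [ 0.8929  0.0971 -2.1564] gap 0.3418302438706343 12.5
```

View pics/cw.png

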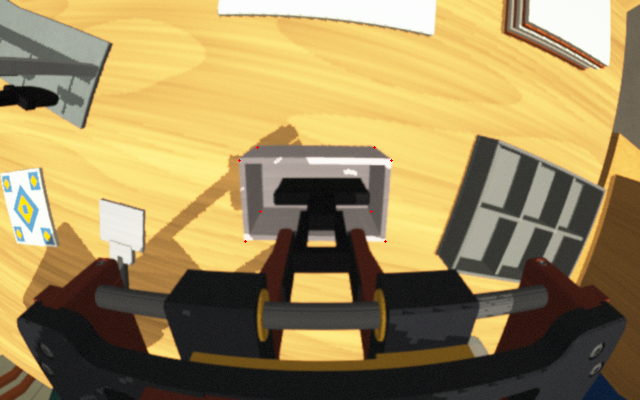

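Emit:
{"name": "servo_tool", "arguments": {"increments": [[[-0.4, 0.1, 0.5], [-0.3, 0.3, -0.3], 0], [[0, 0, 0], [0, 0.3, 0], 0], [[0, 0, 0], [0, 0.3, 0], 0], [[0, 0, 0], [0, 0, 0], 0]]}}

```text
clock: 13.05
tcp_pos: [0.4976, -0.3182, 0.1705]
eef_rot: [[0.243, 0.004, 0.97], [-0.97, -0.003, 0.243], [0.004, -1.0, 0.003]]
contact_force: [0.7, 0.5, -0.3]
finger_gap: 0.337
```

```bash
python3 d.py .4963 -.3167 .165 -75.93
```

```text
turn [-0.1518  0.0221  0.237 ] shift cm [-0.1777  0.5471 -0.0914] pos [ 0.4976 -0.3182  0.1705] F [ 0.7089  0.5186 -0.2893] gap 0.33659172743011506 13.05
```

Emit:
{"name": "servo_tool", "arguments": {"increments": [[[-0.1, 0, 0.2], [-0.1, 0.2, 0], 0], [[0, 0, 0], [0, 0.2, 0], 0], [[0, 0, 0], [0, 0, 0], 0]]}}

```text
clock: 13.35
tcp_pos: [0.4974, -0.3171, 0.1661]
eef_rot: [[0.243, 0.001, 0.97], [-0.97, -0.0, 0.243], [0.0, -1.0, 0.001]]
contact_force: [-0.8, -0.1, -1.2]
finger_gap: 0.337
```

Emit:
{"name": "servo_tool", "arguments": {"increments": [[[0, 0, 0], [0, 0.1, 0], 0], [[0, 0, 0], [0, 0, 0], 0]]}}

```text
clock: 13.55
tcp_pos: [0.4976, -0.3173, 0.1652]
eef_rot: [[0.243, 0.001, 0.97], [-0.97, -0.0, 0.243], [0.001, -1.0, 0.001]]
contact_force: [-0.4, -0.0, -0.1]
finger_gap: 0.34
```

Emit:
{"name": "servo_tool", "arguments": {"increments": [[[0, 0, 0], [0, 0.1, 0], 0], [[0, 0, 0], [0, 0, 0], 0]]}}

```text
clock: 13.75
tcp_pos: [0.4982, -0.3176, 0.1654]
eef_rot: [[0.243, 0.003, 0.97], [-0.97, -0.001, 0.243], [0.002, -1.0, 0.002]]
contact_force: [-0.2, 0.6, -0.9]
finger_gap: 0.341
```

Emit:
{"name": "servo_tool", "arguments": {"increments": [[[0, 0, 0], [0, 0.1, 0], 0], [[0, 0, 0], [0, 0, 0], 0]]}}

```text
clock: 13.95
tcp_pos: [0.4987, -0.3178, 0.1652]
eef_rot: [[0.243, 0.004, 0.97], [-0.97, -0.002, 0.243], [0.003, -1.0, 0.003]]
contact_force: [-0.9, -0.5, 0.4]
finger_gap: 0.337
```

Emit:
{"name": "servo_tool", "arguments": {"increments": [[[0, 0, 0], [0, 0.3, 0], 0], [[0, 0, 0], [0, 0, 0], 0]]}}

```text
clock: 14.15
tcp_pos: [0.5008, -0.3189, 0.1656]
eef_rot: [[0.243, 0.009, 0.97], [-0.97, -0.005, 0.243], [0.007, -1.0, 0.007]]
contact_force: [-1.3, 0.3, -1.8]
finger_gap: 0.337
```

```bash
python3 d.py .4963 -.3167 .165 -75.93;python3 t.py e
```

```text
turn [-0.4173  0.0122  0.383 ] shift cm [-0.3205  0.0592 -0.3801] pos [ 0.5008 -0.3189  0.1656] F [-1.3127  0.3362 -1.7698] gap 0.33735776880904694 14.15
```

View pics/ew.png

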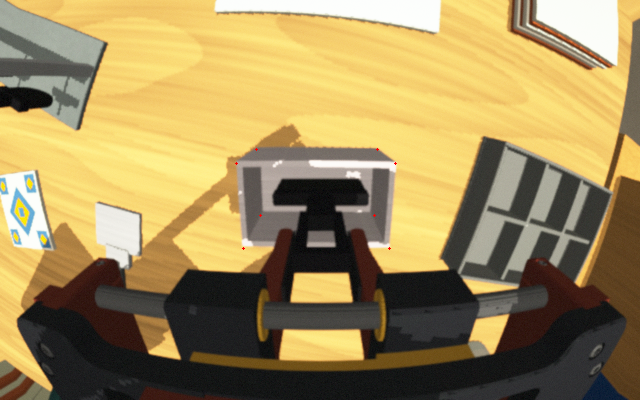

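View pics/es.png

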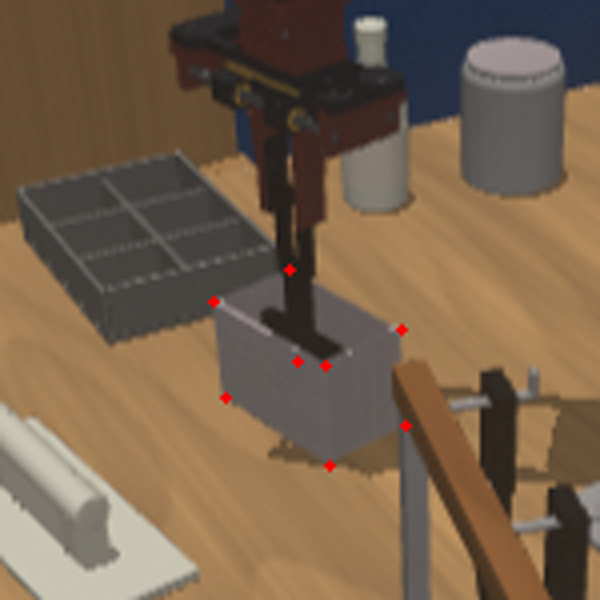

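```bash
python3 -c "
from bench import arm
s=arm.observe()
for k in('joint_pos','joint_velocities','joint_torque','contact_force','torque','tcp_pos'):print(k,s[k])"
```

```text
joint_pos [-39.22998103  22.98558327  91.66700302   0.09913926  64.85724239
  36.64972134]
joint_velocities [-0.0658703   0.06151849 -0.03681766  0.0933458   0.08123991 -0.02505569]
joint_torque [-2.46050837e-02 -5.00153661e+01 -2.36733556e+01  3.21663532e-02
 -1.49470037e-01  1.06796906e-03]
contact_force [-0.12765982  0.57936928  2.88598112]
torque [ 0.10863367 -0.00793527 -0.074906  ]
tcp_pos [ 0.5003359  -0.31878146  0.16491651]
```

Emit:
{"name": "servo_tool", "arguments": {"increments": [[[-0.4, 0, 0.4], [-0.2, 0, -0.3], 0], [[0, 0, 0], [0, 0, 0], 0], [[0, 0, 0], [0, 0, 0], 0]]}}

```text
clock: 14.6
tcp_pos: [0.4978, -0.3182, 0.1651]
eef_rot: [[0.243, 0.001, 0.97], [-0.97, 0.0, 0.243], [0.0, -1.0, 0.001]]
contact_force: [1.0, 0.1, 3.4]
finger_gap: 0.337
```

```bash
python3 -c "
from bench import arm
s=arm.observe()
for k in('joint_pos','joint_velocities','joint_torque','contact_force','torque','tcp_pos','eef_rot'):print(k,s[k])"
```

```text
joint_pos [-3.92966643e+01  2.30263767e+01  9.15721374e+01  2.84661299e-02
  6.53770304e+01  3.66122473e+01]
joint_velocities [-0.02087225  0.01148564 -0.11447457 -0.06354222  0.06310185 -0.06060283]
joint_torque [-4.56253421e-01 -5.01010180e+01 -2.36138731e+01 -1.94509467e-01
  9.50550288e-02  2.05346150e-02]
contact_force [1.02339456 0.08415259 3.36914949]
torque [ 0.07322516 -0.18306704 -0.0647535 ]
tcp_pos [ 0.49781282 -0.31815189  0.16505998]
eef_rot [[ 2.43263450e-01  6.16396739e-04  9.69960058e-01]
 [-9.69960251e-01  7.91657709e-05  2.43263448e-01]
 [ 7.31591606e-05 -9.99999807e-01  6.17138475e-04]]
```

The blade is on the tub floor. Fz went from −1.2 N hanging to +3.4 N, and the TCP is at the expected z of 0.165. I'm opening the jaws and retreating upward.

Emit:
{"name": "servo_tool", "arguments": {"increments": [[[0, 0, 0], [0, 0, 0], 0.45], [[0, 0, 0], [0, 0, 0], 0.6], [[0, 0, 0], [0, 0, 0], 0.75], [[0, 0, 0], [0, 0, 0], 0.75], [[0, 0, 0], [0, 0, 0], 0.75], [[0, 0, 0], [0, 0, 0], 0.75]]}}

```text
clock: 15.2
tcp_pos: [0.4957, -0.3169, 0.163]
eef_rot: [[0.243, -0.004, 0.97], [-0.97, 0.003, 0.243], [-0.004, -1.0, -0.003]]
contact_force: [0.0, -0.2, -0.5]
finger_gap: 0.748
```

```bash
python3 t.py f
```

```text
(no output)
```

View pics/fw.png

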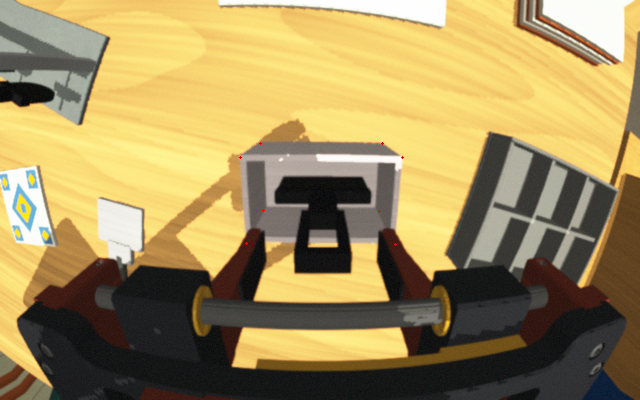

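The jaws are clear on both sides of the loop, with fingers at columns 265 and 380 and the loop at 295–351. The scraper stands in the tub on its own. Going straight up.

Emit:
{"name": "servo_tool", "arguments": {"increments": [[[0, 0, 0], [0, -0.8, 0], 0.75], [[0, 0, 0], [0, -1.5, 0], 0.75], [[0, 0, 0], [0, -2, 0], 0.75], [[0, 0, 0], [0, -2, 0], 0.75], [[0, 0, 0], [0, -2, 0], 0.75], [[0, 0, 0], [0, -2, 0], 0.75], [[0, 0, 0], [0, -2, 0], 0.75], [[0, 0, 0], [0, -2, 0], 0.75], [[0, 0, 0], [0, -2, 0], 0.75], [[0, 0, 0], [0, 0, 0], 0.75]]}}

```text
clock: 16.35
tcp_pos: [0.4963, -0.3173, 0.338]
eef_rot: [[0.243, -0.002, 0.97], [-0.97, 0.001, 0.243], [-0.002, -1.0, -0.001]]
contact_force: [-0.1, 0.2, -0.6]
finger_gap: 0.749
```

Emit:
{"name": "servo_tool", "arguments": {"increments": [[[0, 0, 0], [0, 0, 0], 0.75], [[0, 0, 0], [0, 0, 0], 0.75], [[0, 0, 0], [0, 0, 0], 0.75], [[0, 0, 0], [0, 0, 0], 0.75], [[0, 0, 0], [0, 0, 0], 0.75], [[0, 0, 0], [0, 0, 0], 0.75]]}}

```text
clock: 16.95
tcp_pos: [0.4946, -0.3159, 0.3339]
eef_rot: [[0.243, -0.007, 0.97], [-0.97, 0.005, 0.243], [-0.007, -1.0, -0.005]]
contact_force: [0.1, 0.6, -0.4]
finger_gap: 0.752
```

```bash
python3 t.py g
python3 - <<'E'
from bench import arm
import cv2
cv2.imwrite("pics/gS.png",arm.read_camera("scene"));s=arm.observe();print(s["tcp_pos"],s["clock"],s["contact_force"])
E
```

```text
[ 0.49475154 -0.31605008  0.3344038 ] 17.15 [-0.25955235  0.32639549  0.34221114]
```

View pics/gw.png

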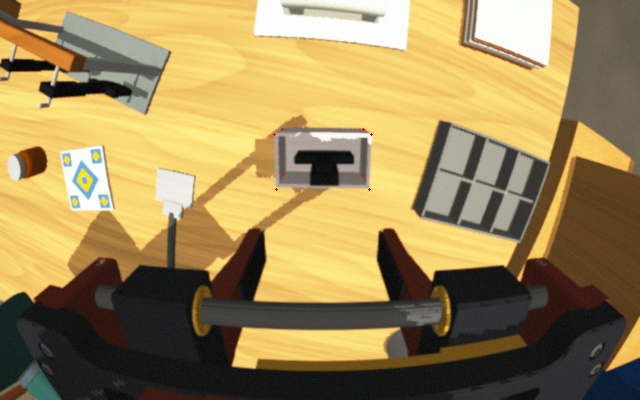

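View pics/gS.png

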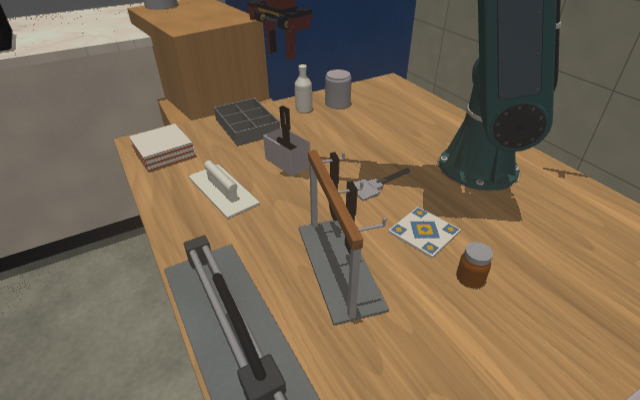

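View pics/gs.png

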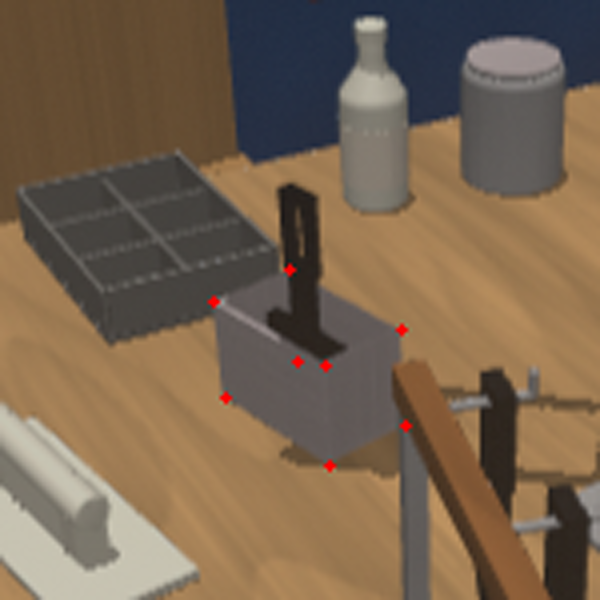

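The scraper stands upright in the tub, with the loop at about (285, 115) in the scene picture. The tub is upright where it was, the other two scrapers still hang, and the gripper is well clear.

```bash
python3 -c "
from bench import arm
print(arm.sign_off())"
```

```text
the job is handed in; nothing more can be done
None
```

I lifted the wide scraper 28 mm, drew it off its hook and carried it to the tub. I lowered it to the floor there, opened the jaws only once it touched, and backed straight up. The job was handed in at about 17 s of the 45 s allowed.

- **Contact before release:** The upward force rose to +3.4 N from about −1.2 N while the scraper hung in the gripper. The TCP was at z = 0.165, where the geometry puts the floor. On the last few millimetres some force readings were noisy and the small downward steps barely moved the tool. I levelled it and rechecked before letting go.
- **Last pictures:** The scraper stands blade down, upright on its own in the tub. The tub is upright and has not moved, to within about 2 mm. The narrow and round scrapers still hang, and the gripper is touching nothing.
- **Disagreements:** The first estimate of the scraper's position, from the scene and top cameras, was about 3 mm off the wrist camera view. I corrected it before the grasp. The detector did not find the round scraper in the scene picture at the start, but it did in the top one.

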